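# Heft two bearing housings and hold the loaded one in the vice

### The arm

A 6-joint arm with a two-finger parallel gripper is mounted at the origin on the work surface. World frame = base frame: x ahead of the robot, y to its left, z up, the work surface at z = 0. Lengths are in m, angles in degrees, forces in N, time in s.
With the tool pointing down it reaches from about 0.375 to 0.9 m from the base axis. Payload 3.1 kg.
Tool frame: the origin (TCP) lies midway between the tips of the shut fingers; the grasp point (between the pads) lies 19 mm behind it; z points along the fingers, y is the line along which they close (so a half turn about z gives the same grasp; the last joint's range is limited). The gripper opens to 87 mm and grips with 3 to 60 N. Pads are 19 mm wide; open, the fingers measure 117 mm over their backs; the gripper's body (75 mm by 190 mm) begins 51 mm behind the grasp point.
Start: joints at [63.971, 30.224, 82.088, -0, 67.689, -10.227], TCP at [0.17, 0.601, 0.189] pointing down, gripper open.
Joint ranges: [-176.69, 176.69], [-43.24, 126.21], [12.49, 139.97], [-82, 262], [0, 151.66], [-163.58, 163.58]. Speed limits (degrees/s): [159.86, 159.86, 180, 180, 180, 180].

### API

Orientations are given as a 3x3 rotation matrix whose columns are the frame's x, y, z axes.
In Python, from rig import read_state, optics, bot gives the robot as it stands. The module is installed in compiled form; this text tells all that it offers.
- The arm moves only by the tool send_rows, never from a script. Its argument "commands" is a list of rows, each a list of 7 numbers: the turn, a rotation vector about the tool's x, y, z in units of 5 degrees (1.0 is 5 degrees), then the shift along the tool's x, y, z in units of 30 mm (1.0 is 30 mm), then the opening, from 0 (shut) to 1 (fully open). In form: [[rx, ry, rz, tx, ty, tz, gripper], ...]. A call has 1 to 20 rows; each row is the pose to reach, as a shift and turn from the pose commanded when the call began, along the tool's axes at that moment; what a row does not reach only later rows make up. A row lasts 1/12 s, in which the tool goes at most 41.7 mm and 7.16 degrees, less where a joint would pass 70% of its speed; a pose out of reach is approached as far as the arm can. A call with a gripper value outside its range is refused whole. The fingers move at their own pace and stop on an object; the grip force is fixed at half the most. Time passes only in rows, so rows that repeat a pose let the fingers close. It gives the time, the measured TCP pose, the force, the opening and the grip force at its end, in the units of the state.
- read_state(): the state, without advancing time (a new reading comes with each control period).
- optics.capture(name): name is "side" or "top"; returns a dict with "image" (384x512x3 uint8, blue, green, red), "intrinsics" (3x3 intrinsics, pixels), "k1" (the pictures are not rectified: a ray, as slopes to the right and down, at radius r is drawn at 1 + k1 r^2 times it, then the intrinsics apply), "extrinsics" (4x4, takes a point from world to camera coordinates). Camera axes: x right, y down, z forward; pixel columns grow to the right and rows downward; lengths in m; the calibration is good to about 2 mm. A picture is of the moment at which its call begins. There is no depth.
- bot.hand_in(): hands the job in; it is judged then, once.
The state is a dict: "time_s": time; "joint_positions": joint angles; "qvel": joint speeds; "tau": joint torques, N m; "position": TCP position; "tcp_rot": TCP orientation; "force": force on the tool from outside, world axes, zero at the start; "moment": the same for the moment, N m; "opening": opening from 0.0 (shut) to 1.0 (fully open); "grasp_force": force on a finger pad.
Only numpy, scipy, OpenCV 4.12 (cv2) and the standard library are available. Lean on these libraries where they do the work, as an engineer would, in place of code of your own. Each camera call takes 0.05 s, during which the arm holds its last target. There are 200 camera calls.

### The job

Two capped bearing housings on the bench look the same, but only one has its bearings in, and you can tell by lifting each and comparing the weight. Gently stand the empty (lighter) one upright in the grey tray and let go of it; then hold the loaded (heavier) one in the open vice, flange down flat on the vice bed, square against the fixed jaw and about midway along it, pressed lightly down, ready for someone to wind the jaw in. Finish while still gripping it there: do not let go, and leave the spanner, oil bottle and brush alone.

Things in the scene. Friction and masses are not known exactly. Their poses are not given: they have to be found in the camera images.
- housing_a: one of two bearing housings, alike outside: aluminium square flange 60 x 60 x 12 mm at the bottom, round barrel 44 mm in diameter above it with a steel cap on top, 64 mm high in all. Origin: centre of the underside; x, y along the flange sides, z up. Stands loose; take it by the barrel. Either a or b holds bearings (it varies) and is 140 to 280 g heavier; the empty one is 240 to 290 g.
- housing_b: the other housing, outwardly the same; same origin and axes
- vice: grey drill-press vice fixed to the bench, 235 x 100 mm without its screw. Origin on the bench under it; x along its screw, from the screw handle (-x end) to the fixed jaw (+x end), y along the jaws, z up. The flat bed between the jaws is 30 mm above the bench; both jaws are 100 mm wide and rise 25 mm above the bed
- vice_face (a point): the point at the foot of the fixed jaw's steel gripping face, mid-width, at the level of the bed; axes as the vice's. The free space for the part lies on its -x side
- vice_jaw (a joint): how far the moving jaw is wound out beyond a 66 mm gap, in m: the gap between the jaw faces is 0.066 + this value (0 to 0.014). The screw holds it; it cannot be pushed by hand
- tray: grey plastic parts tray fixed to the bench, open-topped, 150 (x) x 180 (y) mm outside, 30 mm high, walls and floor 4 mm; origin under its centre
- tray_in (a point): centre of the tray's inner floor, 4 mm above the bench; axes as the tray's
- spanner: bystander: steel open-ended spanner 160 mm long lying on the bench; its x axis along it
- oiler: bystander: white oil bottle 52 mm in diameter, 130 mm high, standing; origin under its centre
- brush: bystander: chip brush 180 mm long lying on the bench; its x axis along it
Things that resemble listed ones, but are neither listed nor needed, are in the scene too. There is more than one size of the tray; the job needs the middle-sized.

How it is judged (in metres and radians):
On the way:
1. the empty, lighter housing stands in the tray, let go (((x of housing_a in the frame of tray_in between -0.05 and 0.05 m and y of housing_a in the frame of tray_in between -0.065 and 0.065 m and z of housing_a in the frame of tray_in between -0.004 and 0.005 m and angle between housing_a's own z axis and vertical below 0.1 rad and linear speed of housing_a below 0.03 m/s and contact force between tray and housing_a between 1.5 and 3.5 N and contact force between the fingers and housing_a below 0.1 N) or (x of housing_b in the frame of tray_in between -0.05 and 0.05 m and y of housing_b in the frame of tray_in between -0.065 and 0.065 m and z of housing_b in the frame of tray_in between -0.004 and 0.005 m and angle between housing_b's own z axis and vertical below 0.1 rad and linear speed of housing_b below 0.03 m/s and contact force between tray and housing_b between 1.5 and 3.5 N and contact force between the fingers and housing_b below 0.1 N))), for 0.2 s.
At the end, for the whole second after the job is handed in: Heavier housing gripped (>4 N) and still in the vice: within 4 mm of bed and fixed jaw, 20 mm of the jaw's middle, upright to 0.06 rad, square to 0.12 rad, pressing 1 to 40 N. Lighter one (under 3.5 N on the tray) upright and still on the tray floor, untouched by the fingers (((x of housing_a in the frame of vice_face between -0.034 and -0.027 m and y of housing_a in the frame of vice_face between -0.02 and 0.02 m and z of housing_a in the frame of vice_face between -0.004 and 0.004 m and angle between housing_a's own z axis and vertical below 0.06 rad and (angle between the x axis of housing_a and the x axis of vice_face, either way round below 0.12 rad or angle between the y axis of housing_a and the x axis of vice_face, either way round below 0.12 rad) and contact force between housing_a and vice between 1 and 40 N and contact force between the fingers and housing_a above 4 N and linear speed of housing_a below 0.02 m/s and angular speed of housing_a below 0.2 rad/s and x of housing_b in the frame of tray_in between -0.05 and 0.05 m and y of housing_b in the frame of tray_in between -0.065 and 0.065 m and z of housing_b in the frame of tray_in between -0.004 and 0.005 m and angle between housing_b's own z axis and vertical below 0.1 rad and linear speed of housing_b below 0.03 m/s and contact force between tray and housing_b between 1.5 and 3.5 N and contact force between the fingers and housing_b below 0.1 N) or (x of housing_b in the frame of vice_face between -0.034 and -0.027 m and y of housing_b in the frame of vice_face between -0.02 and 0.02 m and z of housing_b in the frame of vice_face between -0.004 and 0.004 m and angle between housing_b's own z axis and vertical below 0.06 rad and (angle between the x axis of housing_b and the x axis of vice_face, either way round below 0.12 rad or angle between the y axis of housing_b and the x axis of vice_face, either way round below 0.12 rad) and contact force between housing_b and vice between 1 and 40 N and contact force between the fingers and housing_b above 4 N and linear speed of housing_b below 0.02 m/s and angular speed of housing_b below 0.2 rad/s and x of housing_a in the frame of tray_in between -0.05 and 0.05 m and y of housing_a in the frame of tray_in between -0.065 and 0.065 m and z of housing_a in the frame of tray_in between -0.004 and 0.005 m and angle between housing_a's own z axis and vertical below 0.1 rad and linear speed of housing_a below 0.03 m/s and contact force between tray and housing_a between 1.5 and 3.5 N and contact force between the fingers and housing_a below 0.1 N))); the arm keeps its last pose, push and grip.
It fails at once if the spanner is moved more than 30 mm (distance of spanner from where it was at the start of the episode above 0.03 m).
It fails at once if the oil bottle is moved more than 30 mm (distance of oiler from where it was at the start of the episode above 0.03 m).
It fails at once if the brush is moved more than 30 mm (distance of brush from where it was at the start of the episode above 0.03 m).
It fails at once if housing a is let fall (over 0.5 m/s while free of the fingers) (contact force between the fingers and housing_a below 0.05 N and linear speed of housing_a above 0.5 m/s).
It fails at once if housing b is let fall (over 0.5 m/s while free of the fingers) (contact force between the fingers and housing_b below 0.05 N and linear speed of housing_b above 0.5 m/s).
It also fails if it takes over 72 s, if anything falls off the work surface, if the arm or the gripper's body presses on something with over 40 N, if the wrist force passes 120 N, or if a joint passes its speed limit or range.

## Working session

There is one attempt and no reset: what is moved stays moved. The work goes in short steps, Python scripts to look and compute and a tool call to move; the robot and the scene stay as the last step left them, time stands still between calls to the robot, and variables do not carry over. Pictures are saved under pics/ and viewed, at most 10 in all, crops included, and the job is handed in when it is done.

Besides the shell and the picture viewer there is one more tool, called after "Request:" by a JSON object that holds its "op" and its "data". send_rows: Moves the arm, as the interface text tells. Its arguments: {"type":"object","properties":{"commands":{"type":"array","items":{"type":"array","items":{"type":"number"}}}},"required":["commands"]}

```bash
mkdir -p pics; cat > h.py <<'E'
import numpy as np, cv2
from rig import read_state, optics, bot
def cap(n,f=None):
    c=optics.capture(n)
    if f: cv2.imwrite('pics/'+f+'.png',c['image'])
    return c
def pix2w(c,u,v,z):
    K=np.array(c['intrinsics']);E=np.array(c['extrinsics']);k=c['k1']
    d=np.array([(u-K[0,2])/K[0,0],(v-K[1,2])/K[1,1]]);s=d.copy()
    for _ in range(30): s=d/(1+k*(s@s))
    R=E[:3,:3];t=E[:3,3];o=-R.T@t;r=R.T@np.array([s[0],s[1],1])
    return o+r*(z-o[2])/r[2]
def w2pix(c,p):
    K=np.array(c['intrinsics']);E=np.array(c['extrinsics']);q=E[:3,:3]@np.array(p)+E[:3,3]
    s=q[:2]/q[2];s=s*(1+c['k1']*(s@s));return K[:2,:2]@s+K[:2,2]
E
python3 - <<'E'
from h import *
for n in('top','side'):
    c=cap(n,n+'0');print(n,c['intrinsics'],c['k1'],c['extrinsics'])
s=read_state();print(s)
E
```

```text
top [[369.54274238   0.         251.61268495]
 [  0.         369.54274238 193.1255386 ]
 [  0.           0.           1.        ]] -0.0787981944788045 [[ 0.02648348 -0.99959535  0.01038043  0.08884672]
 [-0.99682795 -0.02718692 -0.07479914  0.57056   ]
 [ 0.07505108 -0.00836656 -0.99714459  1.3433704 ]
 [ 0.          0.          0.          1.        ]]
side [[483.24865435   0.         254.5774245 ]
 [  0.         483.24865435 191.88676339]
 [  0.           0.           1.        ]] -0.008523091179447285 [[ 0.9142112  -0.40507796 -0.01139009 -0.48093757]
 [-0.22178078 -0.47661239 -0.8506785   0.2135039 ]
 [ 0.33916245  0.78022592 -0.52556289  1.11257433]
 [ 0.          0.          0.          1.        ]]
{'time_s': 0.1, 'joint_positions': array([ 6.39695410e+01,  3.02740847e+01,  8.21493515e+01, -3.45750119e-04,
        6.76891230e+01, -1.02271043e+01]), 'qvel': array([ 0.11507195, -0.06845726, -0.04934439, -0.1186239 , -0.00157086,
       -0.02620053]), 'tau': array([-4.84906741e-04, -4.40986490e+01, -1.77150983e+01,  6.34619105e-02,
        5.34413068e-02, -3.53648375e-05]), 'position': array([0.16985817, 0.60072161, 0.18816307]), 'tcp_rot': array([[-9.62202528e-01,  2.72333547e-01, -8.57114355e-04],
       [ 2.72334679e-01,  9.62200965e-01, -1.76769763e-03],
       [ 3.43312894e-04, -1.93430509e-03, -9.99998070e-01]]), 'force': array([-0.16006142, -0.11463523, -0.33252276]), 'moment': array([ 0.00714045, -0.05498648, -0.01811587]), 'grasp_force': 0.0, 'opening': 1.0006827025579634}
```

View pics/top0.png

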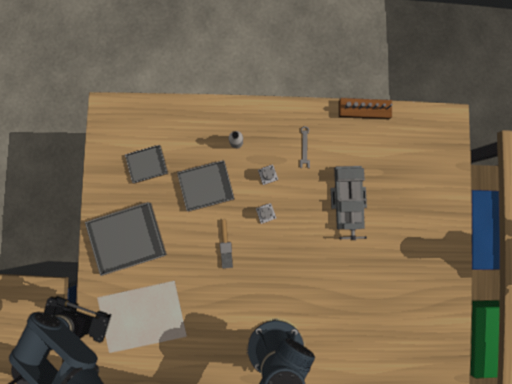

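View pics/side0.png

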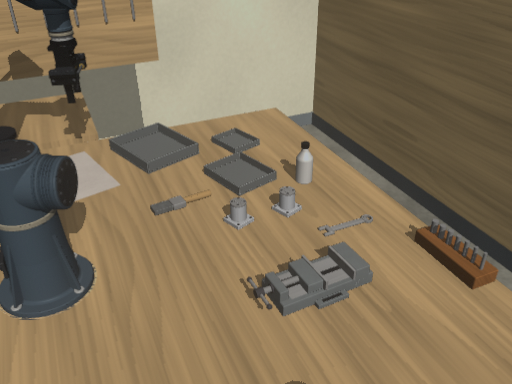

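The top view shows two housings at about (268,174) and (265,213). There are three trays: small (145,163), middle (205,186) and large (125,237). The vice is at (349,200), with its handle at the bottom, so the fixed jaw is probably at the top. The spanner is at (305,147), the oiler at (236,138) and the brush at (225,245). The middle tray at (205,186) is the one the job needs. I'll check it with enlarged crops.

```bash
python3 - <<'E'
from h import *
c=cap('top');i=c['image']
for n,u,v,z in[('A',268,172,.064),('B',265,211,.064)]: print(n,pix2w(c,u,v,z))
a=cv2.resize(i[155:230,170:290],None,fx=6.5,fy=6.5,interpolation=cv2.INTER_CUBIC)
b=cv2.resize(i[155:245,320:380],None,fx=6.5,fy=6.5,interpolation=cv2.INTER_CUBIC)
cv2.imwrite('pics/c1.png',a);cv2.imwrite('pics/c2.png',b)
s=cap('side');b=cv2.resize(s['image'][150:315,190:390],None,fx=3.6,fy=3.6,interpolation=cv2.INTER_CUBIC);cv2.imwrite('pics/c3.png',b)
E
```

```text
A [0.64242766 0.04765778 0.064     ]
B [0.50215747 0.05511593 0.064     ]
```

View pics/c1.png

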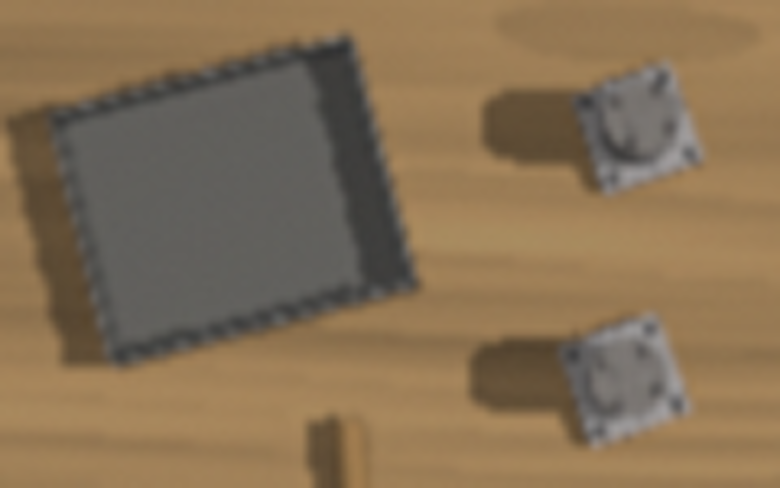

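View pics/c2.png

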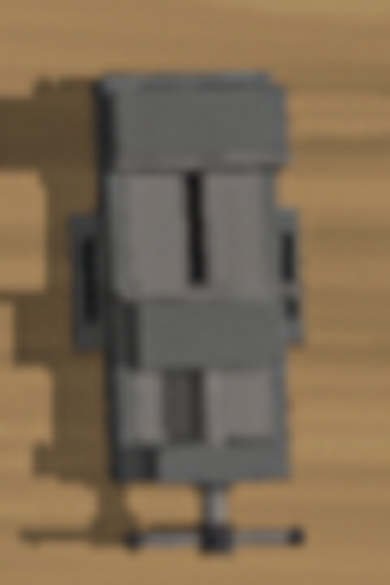

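View pics/c3.png

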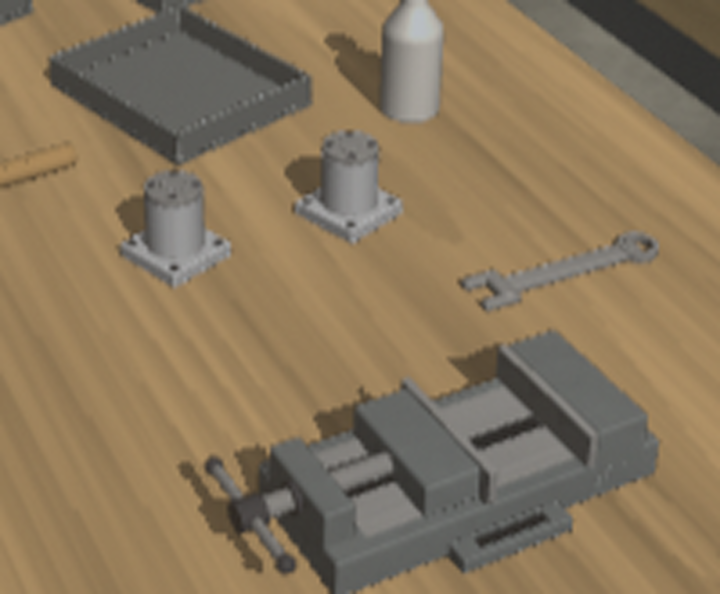

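```bash
cat > fit.py <<'E'
from h import *
from scipy.optimize import least_squares
c={'top':cap('top'),'side':cap('side')}
T=lambda x,y:('top',170+(x+.5)/6.5-.5,155+(y+.5)/6.5-.5)
V=lambda x,y:('top',320+(x+.5)/6.5-.5,155+(y+.5)/6.5-.5)
S=lambda x,y:('side',190+(x+.5)/3.6-.5,150+(y+.5)/3.6-.5)
def fit(name,pts,x0):
    def res(p,sel=None):
        r=[];C,s=np.cos(p[2]),np.sin(p[2])
        for (n,u,v),(a,b,z) in pts:
            if sel and n!=sel: continue
            r+=list(w2pix(c[n],[p[0]+C*a-s*b,p[1]+s*a+C*b,z])-[u,v])
        return np.array(r)
    for sel in(None,'top','side'):
        q=least_squares(res,x0,args=(sel,));print(name,sel,q.x[:2].round(4),np.degrees(q.x[2]).round(1),'res',np.abs(q.fun).max().round(2))
    print('  all',res(least_squares(res,x0).x).round(1))
h=.03
# corners: in top img: left=+y, up=+x
for nm,t,s,cap_t,cap_s,x0 in[('A',[(578,97),(668,63),(703,160),(605,194)],[(295,204),(352,230),(401,202)],(645,118),(349,147),(.63,.05,-.3)),('B',[(563,350),(655,315),(690,408),(594,445)],[(122,243),(175,274),(230,241)],(633,378),(173,188),(.49,.05,-.3))]:
    cor=[(h,h,.012),(h,-h,.012),(-h,-h,.012),(-h,h,.012)]
    p=[(T(*q),k) for q,k in zip(t,cor)]
    p+=[(S(*s[0]),cor[3]),(S(*s[1]),cor[2]),(S(*s[2]),cor[1]),(T(*cap_t),(0,0,.064)),(S(*cap_s),(0,0,.064))]
    fit(nm,p,x0)
k=[(.075,.09,.03),(.075,-.09,.03),(-.075,-.09,.03),(-.075,.09,.03)]
p=[(T(*q),m) for q,m in zip([(50,115),(350,38),(418,285),(112,363)],k)]
p+=[(S(*q),m) for q,m in zip([(312,85),(180,147),(50,65)],[k[1],k[2],k[3]])]
fit('tray',p,(.6,.2,-.25))
p=[(V(105,165),(0,.05,.055)),(V(288,164),(0,-.05,.055)),(S(500,348),(0,.05,.055)),(S(593,437),(0,-.05,.055)),(S(590,462),(0,-.05,.03))]
fit('vface',p,(.6,-.2,0))
p=[(V(120,300),(0,.05,.055)),(V(287,300),(0,-.05,.055)),(S(407,383),(0,.05,.055)),(S(492,470),(0,-.05,.055))]
fit('mjaw',p,(.6,-.2,0))
E
python3 fit.py
```

```text
A None [0.6422 0.0448] 21.5 res 0.94
A top [0.6405 0.0453] 20.3 res 0.84
A side [0.6436 0.0449] 22.3 res 0.79
  all [-0.8 -0.4  0.4 -0.6  0.6 -0.5  0.6 -0.3 -0.8 -0.2 -0.6  0.9 -0.1 -0.
 -0.  -0.7 -0.3 -0.3]
B None [0.4985 0.0492] 22.3 res 1.2
B top [0.4964 0.0492] 21.6 res 0.68
B side [0.5004 0.0501] 22.0 res 0.89
  all [-0.7 -0.7  0.2 -1.1  0.6 -0.2  0.3 -0.2 -1.2  0.6 -0.4  0.8  0.   0.5
 -0.3 -0.7 -0.3 -0.6]
tray None [0.5928 0.2709] 16.8 res 2.38
tray top [0.5915 0.275 ] 16.3 res 0.85
tray side [0.5906 0.2589] 16.9 res 0.87
  all [ 0.4 -0.4  1.4 -1.3  1.5 -0.2  1.1  0.7 -0.2 -1.9 -1.3 -2.4 -1.1 -1.7]
vface None [ 0.6273 -0.255 ] 3.6 res 1.44
vface top [ 0.6235 -0.2517] 1.9 res 0.54
vface side [ 0.6281 -0.2558] 3.6 res 1.12
  all [ 1.4 -0.6  0.3 -1.4 -0.7 -0.8 -0.3 -0.6 -0.6  1. ]
mjaw None [ 0.5533 -0.2593] 2.4 res 1.77
mjaw top [ 0.5476 -0.2562] 1.6 res 0.75
mjaw side [ 0.5555 -0.26  ] 2.6 res 1.25
  all [ 0.1 -1.3  1.6 -1.8 -1.4 -1.2 -0.8  1.2]
```

```bash
cat > go.py <<'E'
import sys
from h import *
from scipy.spatial.transform import Rotation as R
def row(x,y,z,yaw):
    s=read_state();M=np.array(s['tcp_rot']);a=np.radians(yaw)
    Y=np.array([np.cos(a),np.sin(a),0]);Z=np.array([0,0,-1.]);X=np.cross(Y,Z)
    G=np.stack([X,Y,Z],1);rv=np.degrees(R.from_matrix(M.T@G).as_rotvec())/5
    t=M.T@(np.array([x,y,z])-s['position'])/.03
    print('row',rv.round(3),t.round(3))
    print('p',s['position'].round(4),'F',s['force'].round(2),'open',round(s['opening'],3),'g',round(s['grasp_force'],1),'t',s['time_s'])
if __name__=='__main__': row(*map(float,sys.argv[1:]))
E
python3 go.py .642 .045 .13 111.5; python3 -c "
from h import *
c=cap('top')
print('oiler',pix2w(c,236,138,.12))"
```

```text
row [-8.00e-03 -4.00e-03 -7.46e+00] [-20.185 -13.552   1.964]
p [0.1701 0.6011 0.1887] F [ 0.6   0.74 -0.58] open 0.998 g 0.0 t 0.3
oiler [0.75060801 0.16416266 0.12      ]
```

Request:
{"op": "send_rows", "data": {"commands": [[0,0,-7.46,-20.18,-13.55,1.0,1],[0,0,-7.46,-20.18,-13.55,1.0,1],[0,0,-7.46,-20.18,-13.55,1.0,1],[0,0,-7.46,-20.18,-13.55,1.0,1],[0,0,-7.46,-20.18,-13.55,1.0,1],[0,0,-7.46,-20.18,-13.55,1.0,1],[0,0,-7.46,-20.18,-13.55,1.0,1],[0,0,-7.46,-20.18,-13.55,1.0,1],[0,0,-7.46,-20.18,-13.55,1.0,1],[0,0,-7.46,-20.18,-13.55,1.0,1],[0,0,-7.46,-20.18,-13.55,1.0,1],[0,0,-7.46,-20.18,-13.55,1.0,1],[0,0,-7.46,-20.18,-13.55,1.0,1],[0,0,-7.46,-20.18,-13.55,1.0,1],[0,0,-7.46,-20.18,-13.55,1.0,1],[0,0,-7.46,-20.18,-13.55,1.96,1],[0,0,-7.46,-20.18,-13.55,1.96,1],[0,0,-7.46,-20.18,-13.55,1.96,1],[0,0,-7.46,-20.18,-13.55,1.96,1],[0,0,-7.46,-20.18,-13.55,1.96,1]]}}

```text
time_s: 2.02
position: [0.6426, 0.0433, 0.129]
tcp_rot: [[-0.932, -0.363, -0.001], [-0.363, 0.932, 0.0], [0.001, 0.001, -1.0]]
force: [-0.0, 1.1, 0.2]
opening: 1.0
grasp_force: 0.0
```

```bash
python3 go.py .642 .045 .023 111.5; python3 -c "
from h import *
a=cap('top');b=cap('side')
for c,n in((a,'t'),(b,'s')):
    u=w2pix(c,[.642,.045,.08]);x,y=int(u[0]),int(u[1])
    cv2.imwrite('pics/g'+n+'.png',cv2.resize(c['image'][max(0,y-45):y+45,x-48:x+48],(384,360),interpolation=2))
cv2.imwrite('pics/g.png',np.hstack([cv2.imread('pics/gt.png'),cv2.imread('pics/gs.png')]))"
```

```text
row [ 0.009 -0.013 -0.042] [-0.006  0.057  3.534]
p [0.6426 0.0433 0.129 ] F [-0.01  1.13  0.17] open 1.0 g 0.0 t 2.0167
```

View pics/g.png

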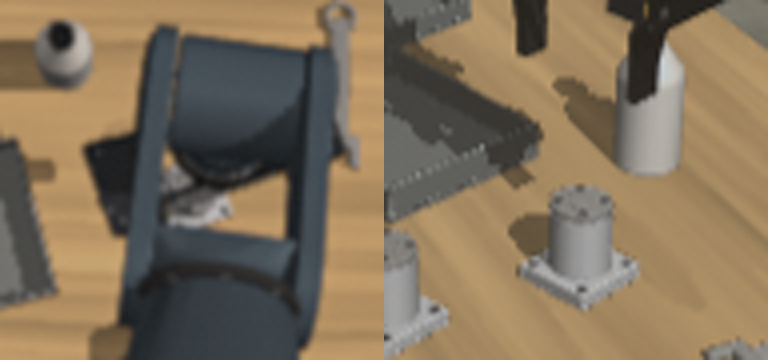

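The gripper is above the upper housing. In the side view the fingertips are at about (530,50) and (643,100) in the composite, with the cap below at (580,203). I'll compare the tip midpoint with its projection, then descend.

```bash
python3 -c "
from h import *
b=cap('side');u=w2pix(b,[.642,.045,.08]);x0=int(u[0])-48;y0=max(0,int(u[1])-45)
s=read_state();p=s['position'];Y=s['tcp_rot'][:,1]
for k in(-.051,.051,0):print((w2pix(b,p+k*Y)-[x0,y0])*4+[384,0])
"; python3 go.py .642 .045 .023 111.5
```

```text
[635.0150105  141.53067241]
[520.74334182  90.7636518 ]
[576.53275787 115.54767425]
row [ 0.009 -0.008  0.01 ] [-0.016 -0.062  3.581]
p [0.641  0.0465 0.1304] F [-0.58 -0.66  0.33] open 0.999 g 0.0 t 2.1667
```

Request:
{"op": "send_rows", "data": {"commands": [[0,0,0,0,0,0.8,1],[0,0,0,0,0,1.6,1],[0,0,0,0,0,2.4,1],[0,0,0,0,0,3.0,1],[0,0,0,0,0,3.4,1],[0,0,0,0,0,3.55,1],[0,0,0,0,0,3.55,1],[0,0,0,0,0,3.55,1],[0,0,0,0,0,3.55,0.3],[0,0,0,0,0,3.55,0.3],[0,0,0,0,0,3.55,0.3],[0,0,0,0,0,3.55,0.3],[0,0,0,0,0,3.55,0.3],[0,0,0,0,0,3.55,0.3],[0,0,0,0,0,3.55,0.3],[0,0,0,0,0,3.55,0.3],[0,0,0,0,0,3.55,0.3],[0,0,0,0,0,3.55,0.3]]}}

```text
time_s: 3.67
position: [0.642, 0.0453, 0.0237]
tcp_rot: [[-0.93, -0.366, -0.0], [-0.366, 0.93, -0.0], [0.0, 0.0, -1.0]]
force: [0.1, 0.4, 0.2]
opening: 0.491
grasp_force: 30.0
```

```bash
python3 go.py .642 .045 .083 111.5;python3 go.py .642 .045 .083 111.5
```

```text
row [ 0.    -0.001 -0.001] [ 0.004 -0.011 -1.975]
p [0.642  0.0453 0.0237] F [0.07 0.43 0.19] open 0.491 g 30.0 t 3.6667
row [ 0.    -0.001 -0.001] [ 0.004 -0.011 -1.975]
p [0.642  0.0453 0.0237] F [0.07 0.43 0.19] open 0.491 g 30.0 t 3.6667
```

Request:
{"op": "send_rows", "data": {"commands": [[0,0,0,0,0,-0.2,0.3],[0,0,0,0,0,-0.6,0.3],[0,0,0,0,0,-1.0,0.3],[0,0,0,0,0,-1.4,0.3],[0,0,0,0,0,-1.7,0.3],[0,0,0,0,0,-1.9,0.3],[0,0,0,0,0,-2.0,0.3],[0,0,0,0,0,-2.0,0.3],[0,0,0,0,0,-2.0,0.3],[0,0,0,0,0,-2.0,0.3],[0,0,0,0,0,-2.0,0.3],[0,0,0,0,0,-2.0,0.3]]}}

```text
time_s: 4.67
position: [0.6415, 0.0454, 0.083]
tcp_rot: [[-0.93, -0.366, -0.001], [-0.366, 0.93, 0.0], [0.001, 0.001, -1.0]]
force: [0.4, 0.8, -2.4]
opening: 0.497
grasp_force: 30.0
```

```bash
python3 - <<'E'
from h import *
for _ in range(12):
    optics.capture('top');s=read_state();print(s['force'].round(2),s['position'].round(4))
E
```

```text
[ 1.06 -0.26 -2.89] [0.6416 0.0454 0.0832]
[ 0.4  -0.15 -2.63] [0.6417 0.0454 0.0833]
[-0.27  1.1  -3.54] [0.6418 0.0454 0.0834]
[-1.02  0.53 -3.31] [0.6419 0.0454 0.0835]
[-0.74  0.11 -3.06] [0.6419 0.0454 0.0835]
[ 0.04 -0.23 -2.47] [0.6419 0.0454 0.0836]
[-0.51 -0.6  -3.17] [0.642  0.0454 0.0837]
[ 0.21 -0.61 -2.92] [0.642  0.0454 0.0837]
[ 0.05 -0.43 -2.49] [0.642  0.0454 0.0837]
[-0.07 -0.34 -3.46] [0.642  0.0454 0.0838]
[-0.1   0.64 -2.39] [0.642  0.0454 0.0838]
[-0.07 -0.62 -2.45] [0.642  0.0454 0.0838]
```

Housing A weighs about 2.9 N, or 290 g. That makes it the empty one, since the loaded housing would weigh at least 3.7 N. Moving it to the middle tray.

```bash
python3 go.py .590 .268 .083 108
```

```text
row [-0.   0.   0.7] [-1.107  7.54   0.026]
p [0.642  0.0454 0.0838] F [-0.07 -0.62 -2.45] open 0.494 g 30.0 t 5.2667
```

Request:
{"op": "send_rows", "data": {"commands": [[0,0,0.1,-0.1,0.5,0,0.3],[0,0,0.2,-0.2,1.2,0,0.3],[0,0,0.3,-0.3,2.0,0,0.3],[0,0,0.4,-0.4,2.8,0,0.3],[0,0,0.4,-0.5,3.6,0,0.3],[0,0,0.5,-0.7,4.4,0,0.3],[0,0,0.6,-0.8,5.2,0,0.3],[0,0,0.7,-0.9,6.0,0,0.3],[0,0,0.7,-1.0,6.7,0,0.3],[0,0,0.7,-1.1,7.2,0,0.3],[0,0,0.7,-1.1,7.5,0.0,0.3],[0,0,0.7,-1.1,7.54,0.0,0.3],[0,0,0.7,-1.1,7.54,0.4,0.3],[0,0,0.7,-1.1,7.54,0.8,0.3],[0,0,0.7,-1.1,7.54,1.2,0.3],[0,0,0.7,-1.1,7.54,1.4,0.3],[0,0,0.7,-1.1,7.54,1.5,0.3],[0,0,0.7,-1.1,7.54,1.5,0.3],[0,0,0.7,-1.1,7.54,1.5,0.3]]}}

```text
time_s: 6.85
position: [0.59, 0.2675, 0.0384]
tcp_rot: [[-0.951, -0.308, -0.0], [-0.308, 0.951, -0.0], [0.0, -0.0, -1.0]]
force: [0.1, 0.3, -3.1]
opening: 0.489
grasp_force: 30.0
```

```bash
python3 -c "
from h import *
print(sum([(cap('top'),read_state()['force'])[1] for _ in range(8)])/8)
cap('side','tray1')
i=cv2.imread('pics/tray1.png');cv2.imwrite('pics/tray1c.png',cv2.resize(i[120:220,180:320],None,fx=5,fy=5,interpolation=2))"; python3 go.py .590 .268 .0277 108
```

```text
[-0.04655181 -0.06530346 -2.88710398]
row [-0.001  0.006  0.001] [-0.002 -0.001  0.379]
p [0.5899 0.268  0.0391] F [ 0.14 -0.17 -2.44] open 0.494 g 30.0 t 7.3
```

View pics/tray1c.png

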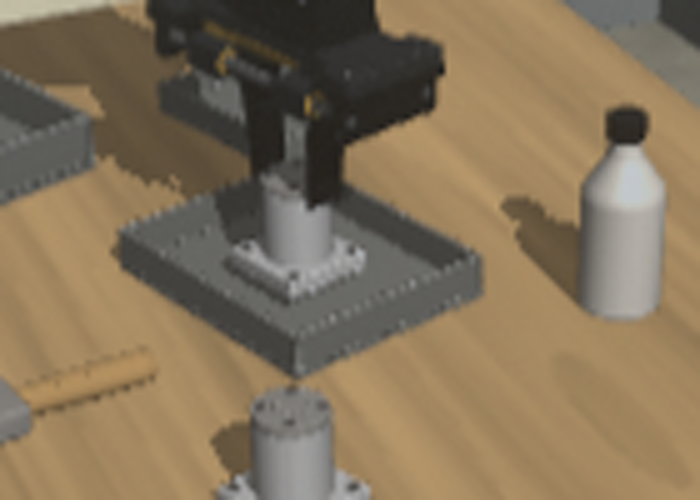

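The side view shows housing A upright over the middle of the tray, with its flange at about (297,265) in the crop and well inside the walls. Lowering it slowly.

Request:
{"op": "send_rows", "data": {"commands": [[0,0,0,0,0,0.1,0.3],[0,0,0,0,0,0.2,0.3],[0,0,0,0,0,0.28,0.3],[0,0,0,0,0,0.32,0.3],[0,0,0,0,0,0.35,0.3],[0,0,0,0,0,0.37,0.3],[0,0,0,0,0,0.37,0.3],[0,0,0,0,0,0.37,0.3],[0,0,0,0,0,0.37,0.3]]}}

```text
time_s: 8.05
position: [0.5896, 0.2679, 0.0278]
tcp_rot: [[-0.951, -0.309, -0.0], [-0.309, 0.951, -0.0], [0.0, 0.0, -1.0]]
force: [-1.5, -0.7, 0.1]
opening: 0.497
grasp_force: 30.0
```

```bash
python3 -c "
from h import *
print(sum([(cap('top'),read_state()['force'])[1] for _ in range(8)])/8)"; python3 go.py .590 .268 .0277 108
```

```text
[-1.66117379 -0.32319998  1.05821278]
row [-0.    -0.003 -0.   ] [-0.013  0.     0.004]
p [0.5896 0.2679 0.0278] F [-2.55 -1.21  2.21] open 0.493 g 30.0 t 8.45
```

Request:
{"op": "send_rows", "data": {"commands": [[0,0,0,0,0,0,0.55],[0,0,0,0,0,0,0.65],[0,0,0,0,0,0,0.8],[0,0,0,0,0,0,1],[0,0,0,0,0,0,1],[0,0,0,0,0,0,1],[0,0,0,0,0,0,1],[0,0,0,0,0,-0.4,1],[0,0,0,0,0,-1,1],[0,0,0,0,0,-1.8,1],[0,0,0,0,0,-2.6,1],[0,0,0,0,0,-3.4,1],[0,0,0,0,0,-3.6,1],[0,0,0,0,0,-3.6,1],[0,0,0,0,0,-3.6,1]]}}

```text
time_s: 9.7
position: [0.5895, 0.2679, 0.1358]
tcp_rot: [[-0.951, -0.309, 0.0], [-0.309, 0.951, 0.0], [-0.0, -0.0, -1.0]]
force: [-0.0, -0.7, 0.3]
opening: 0.999
grasp_force: 0.0
```

```bash
python3 go.py .4985 .0492 .136 112
```

```text
row [-0.     0.001 -0.8  ] [ 5.137 -5.995 -0.009]
p [0.5895 0.2679 0.1358] F [-0.   -0.72  0.27] open 0.999 g 0.0 t 9.7
```

Request:
{"op": "send_rows", "data": {"commands": [[0,0,-0.1,0.5,-0.6,0,1],[0,0,-0.3,1.3,-1.5,0,1],[0,0,-0.4,2.1,-2.5,0,1],[0,0,-0.5,2.9,-3.4,0,1],[0,0,-0.7,3.7,-4.3,0,1],[0,0,-0.8,4.4,-5.1,0,1],[0,0,-0.8,4.9,-5.7,0,1],[0,0,-0.8,5.14,-6.0,0,1],[0,0,-0.8,5.14,-6.0,0,1],[0,0,-0.8,5.14,-6.0,0,1],[0,0,-0.8,5.14,-6.0,0,1]]}}

```text
time_s: 10.62
position: [0.4993, 0.05, 0.1353]
tcp_rot: [[-0.927, -0.375, -0.0], [-0.375, 0.927, 0.001], [-0.0, 0.001, -1.0]]
force: [0.8, -0.2, -1.0]
opening: 1.002
grasp_force: 0.0
```

```bash
python3 go.py .4985 .0492 .0237 112
```

```text
row [0.006 0.002 0.006] [ 0.035 -0.018  3.718]
p [0.4993 0.05   0.1353] F [ 0.78 -0.19 -1.03] open 1.002 g 0.0 t 10.6167
```

Request:
{"op": "send_rows", "data": {"commands": [[0,0,0,0.02,0,0.8,1],[0,0,0,0.02,0,1.6,1],[0,0,0,0.02,0,2.4,1],[0,0,0,0.02,0,3.1,1],[0,0,0,0.02,0,3.5,1],[0,0,0,0.02,0,3.72,1],[0,0,0,0.02,0,3.72,1],[0,0,0,0.02,0,3.72,1],[0,0,0,0.02,0,3.72,0.3],[0,0,0,0.02,0,3.72,0.3],[0,0,0,0.02,0,3.72,0.3],[0,0,0,0.02,0,3.72,0.3],[0,0,0,0.02,0,3.72,0.3],[0,0,0,0.02,0,3.72,0.3],[0,0,0,0.02,0,3.72,0.3],[0,0,0,0.02,0,3.72,0.3],[0,0,0,0.02,0,3.72,0.3],[0,0,0,0.02,0,3.72,0.3]]}}

```text
time_s: 12.12
position: [0.4979, 0.0492, 0.0241]
tcp_rot: [[-0.927, -0.374, -0.0], [-0.374, 0.927, 0.001], [0.0, 0.001, -1.0]]
force: [-0.6, 3.2, 2.2]
opening: 0.487
grasp_force: 30.0
```

```bash
python3 go.py .4985 .0492 .15 112
```

```text
row [ 0.008 -0.003 -0.005] [-0.017 -0.006 -4.196]
p [0.4979 0.0492 0.0241] F [-0.55  3.17  2.17] open 0.487 g 30.0 t 12.1167
```

Request:
{"op": "send_rows", "data": {"commands": [[0,0,0,0,0,-0.2,0.3],[0,0,0,0,0,-0.6,0.3],[0,0,0,0,0,-1.1,0.3],[0,0,0,0,0,-1.7,0.3],[0,0,0,0,0,-2.3,0.3],[0,0,0,0,0,-2.9,0.3],[0,0,0,0,0,-3.3,0.3],[0,0,0,0,0,-3.5,0.3],[0,0,0,0,0,-3.5,0.3],[0,0,0,0,0,-3.5,0.3],[0,0,0,0,0,-3.5,0.3],[0,0,0,0,0,-3.5,0.3]]}}

```text
time_s: 13.12
position: [0.4973, 0.0489, 0.128]
tcp_rot: [[-0.927, -0.374, -0.003], [-0.374, 0.927, 0.0], [0.002, 0.001, -1.0]]
force: [-0.2, -0.8, -4.8]
opening: 0.49
grasp_force: 30.0
```

```bash
python3 -c "
from h import *
print(sum([(cap('top'),read_state()['force'])[1] for _ in range(8)])/8)"; python3 go.py .592 -.256 .128 92.8
```

```text
[ 0.01016338  0.02564216 -4.3866558 ]
row [ 1.00e-03 -3.00e-03  3.84e+00] [  0.906 -10.593   0.03 ]
p [0.4982 0.0489 0.1289] F [-0.69 -0.18 -3.85] open 0.492 g 30.0 t 13.5167
```

Housing B weighs 4.39 N against 2.88 N for A, so B is the loaded one. Moving it above the vice gap.

Request:
{"op": "send_rows", "data": {"commands": [[0,0,0.2,0.0,-0.6,0,0.3],[0,0,0.5,0.1,-1.4,0,0.3],[0,0,0.9,0.2,-2.3,0,0.3],[0,0,1.2,0.3,-3.3,0,0.3],[0,0,1.6,0.4,-4.3,0,0.3],[0,0,2.0,0.5,-5.3,0,0.3],[0,0,2.4,0.6,-6.3,0,0.3],[0,0,2.7,0.7,-7.3,0,0.3],[0,0,3.1,0.8,-8.3,0,0.3],[0,0,3.4,0.9,-9.3,0,0.3],[0,0,3.7,0.9,-10.1,0,0.3],[0,0,3.84,0.95,-10.5,0,0.3],[0,0,3.84,0.95,-10.59,0,0.3],[0,0,3.84,0.95,-10.59,0.6,0.3],[0,0,3.84,0.95,-10.59,1.0,0.3],[0,0,3.84,0.95,-10.59,1.2,0.3],[0,0,3.84,0.95,-10.59,1.3,0.3],[0,0,3.84,0.95,-10.59,1.3,0.3],[0,0,3.84,0.95,-10.59,1.3,0.3]]}}

```text
time_s: 15.1
position: [0.5909, -0.2558, 0.0902]
tcp_rot: [[-0.999, -0.05, -0.0], [-0.05, 0.999, 0.0], [0.0, 0.0, -1.0]]
force: [0.0, 0.5, -2.8]
opening: 0.493
grasp_force: 30.0
```

```bash
python3 -c "
from h import *
cap('side','v1');i=cv2.imread('pics/v1.png');cv2.imwrite('pics/v1c.png',cv2.resize(i[190:310,250:390],None,fx=5,fy=5,interpolation=2))"; python3 go.py .590 -.256 .0541 92.8
```

```text
row [-0.006  0.009  0.008] [0.043 0.007 1.217]
p [ 0.5913 -0.2561  0.0906] F [-0.55  0.53 -4.58] open 0.493 g 30.0 t 15.15
```

View pics/v1c.png

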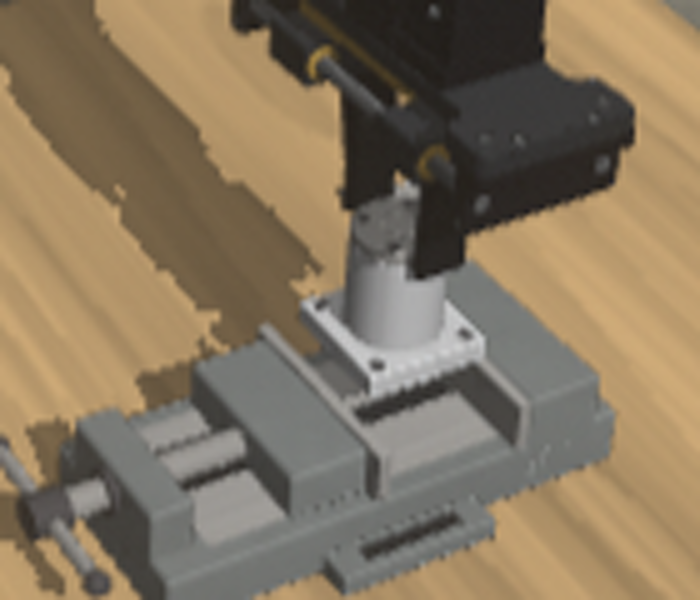

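The side view shows housing B upright above the gap. Its flange corners are at (302,302), (374,378) and (484,343), and the near ends of the jaw faces are at (385,460) for the moving jaw and (523,405) for the fixed jaw. I'll fit the relative pose from the same camera.

```bash
python3 - <<'E'
import io,contextlib
with contextlib.redirect_stdout(io.StringIO()):
    from fit import *
W=lambda x,y:('side',250+(x+.5)/5-.5,190+(y+.5)/5-.5)
z=.0785
b=c['side']
P=lambda q,z:pix2w(b,*W(*q)[1:],z)[:2].round(4)
L,Bm,Rr=[P(q,z) for q in[(302,302),(374,376),(484,341)]]
print('flange',L,Bm,Rr,'centre',(L+Rr)/2,'yaw edge L-B',np.degrees(np.arctan2(*(L-Bm)[::-1]))-90,'B-R',np.degrees(np.arctan2(*(Rr-Bm)[::-1])))
m1,m2,f=[P(q,.055) for q in[(266,328),(385,460),(523,402)]]
print('mjaw',m1,m2,'fixed near',f,'yaw',np.degrees(np.arctan2(*(m1-m2)[::-1]))-90,np.degrees(np.arctan2(*(f-m2)[::-1])))
S0=lambda x,y:pix2w(b,*S(x,y)[1:],.055)[:2]
a,d=S0(500,348),S0(593,437);print('fixed yaw',np.degrees(np.arctan2(*(a-d)[::-1]))-90,a,d)
E
```

```text
flange [ 0.5623 -0.2275] [ 0.5654 -0.2849] [ 0.6213 -0.2847] centre [ 0.5918 -0.2561] yaw edge L-B 3.091368116218945 B-R 0.20499296972485498
mjaw [ 0.5536 -0.2119] [ 0.557  -0.3108] fixed near [ 0.6314 -0.3039] yaw 1.9689480335909195 5.298565069899955
fixed yaw 3.3042878268196887 [ 0.62410893 -0.20834806] [ 0.62980166 -0.30694945]
```

Request:
{"op": "send_rows", "data": {"commands": [[0,0,0,0,0,0.2,0.3],[0,0,0,0,0,0.4,0.3],[0,0,0,0,0,0.6,0.3],[0,0,0,0,0,0.8,0.3],[0,0,0,0,0,0.95,0.3],[0,0,0,0,0,1.05,0.3],[0,0,0,0,0,1.12,0.3],[0,0,0,0,0,1.12,0.3],[0,0,0,0,0,1.12,0.3],[0,0,0,0,0,1.12,0.3]]}}

```text
time_s: 16.08
position: [0.591, -0.2566, 0.0567]
tcp_rot: [[-0.999, -0.049, 0.001], [-0.049, 0.999, -0.0], [-0.001, -0.0, -1.0]]
force: [0.4, 1.0, -4.8]
opening: 0.488
grasp_force: 30.0
```

```bash
cat > st.py <<'E'
from h import *
F=[];P=[];M=[]
for _ in range(6): cap('top');s=read_state();F.append(s['force']);P.append(s['position']);M.append(s['moment'])
print('F',np.mean(F,0).round(2),'P',np.mean(P,0).round(4),'M',np.mean(M,0).round(2),s['opening'],s['grasp_force'],s['time_s'])
print(s['tcp_rot'].round(4))
E
python3 st.py
```

```text
F [-0.07 -0.3  -4.46] P [ 0.591  -0.2565  0.0568] M [-0.01 -0.03 -0.  ] 0.4873042385995569 29.99418013379909 16.3833
[[-9.988e-01 -4.880e-02  3.000e-04]
 [-4.880e-02  9.988e-01 -2.000e-04]
 [-3.000e-04 -2.000e-04 -1.000e+00]]
```

Request:
{"op": "send_rows", "data": {"commands": [[0,0,0,-0.03,0,0,0.3],[0,0,0,-0.06,0,0,0.3],[0,0,0,-0.09,0,0,0.3],[0,0,0,-0.12,0,0,0.3],[0,0,0,-0.12,0,0,0.3],[0,0,0,-0.12,0,0,0.3],[0,0,0,-0.12,0,0,0.3]]}}

```text
time_s: 16.97
position: [0.5942, -0.2562, 0.0564]
tcp_rot: [[-0.999, -0.049, -0.0], [-0.049, 0.999, 0.0], [0.0, 0.0, -1.0]]
force: [-0.5, 0.6, -3.9]
opening: 0.492
grasp_force: 30.0
```

```bash
python3 st.py
```

```text
F [ 0.22 -0.1  -4.62] P [ 0.5943 -0.2562  0.0564] M [-0.01  0.12  0.01] 0.49473546738169605 29.982951869023964 17.2667
[[-9.988e-01 -4.870e-02 -1.000e-04]
 [-4.870e-02  9.988e-01  1.000e-04]
 [ 1.000e-04  1.000e-04 -1.000e+00]]
```

Request:
{"op": "send_rows", "data": {"commands": [[0,0,0,-0.02,0,0,0.3],[0,0,0,-0.04,0,0,0.3],[0,0,0,-0.06,0,0,0.3],[0,0,0,-0.06,0,0,0.3],[0,0,0,-0.06,0,0,0.3],[0,0,0,-0.06,0,0,0.3]]}}

```text
time_s: 17.77
position: [0.5958, -0.256, 0.0564]
tcp_rot: [[-0.999, -0.049, -0.001], [-0.049, 0.999, 0.0], [0.001, 0.0, -1.0]]
force: [-2.0, 0.5, -2.2]
opening: 0.492
grasp_force: 30.0
```

```bash
python3 st.py
```

```text
F [-2.79 -0.41 -2.7 ] P [ 0.5959 -0.256   0.0564] M [-0.01  0.56  0.05] 0.4919430345918129 30.036563670291798 18.0667
[[-9.988e-01 -4.890e-02 -4.000e-04]
 [-4.890e-02  9.988e-01  2.000e-04]
 [ 4.000e-04  2.000e-04 -1.000e+00]]
```

The flange touches the fixed jaw at x ≈ 0.596. I'll ease off slightly and lower to the bed.

Request:
{"op": "send_rows", "data": {"commands": [[0,0,0,0.025,0,0,0.3],[0,0,0,0.025,0,0.0,0.3],[0,0,0,0.025,0,0.03,0.3],[0,0,0,0.025,0,0.05,0.3],[0,0,0,0.025,0,0.07,0.3],[0,0,0,0.025,0,0.08,0.3],[0,0,0,0.025,0,0.08,0.3],[0,0,0,0.025,0,0.08,0.3],[0,0,0,0.025,0,0.08,0.3]]}}

```text
time_s: 18.82
position: [0.5952, -0.2561, 0.0547]
tcp_rot: [[-0.999, -0.049, -0.0], [-0.049, 0.999, -0.0], [0.0, 0.0, -1.0]]
force: [-5.2, 0.5, 4.1]
opening: 0.493
grasp_force: 30.0
```

```bash
python3 st.py
```

```text
F [-5.16  1.41  4.66] P [ 0.5952 -0.2561  0.0547] M [0.17 1.   0.03] 0.4915063297987768 29.999645450734533 19.1167
[[-9.988e-01 -4.890e-02 -3.000e-04]
 [-4.890e-02  9.988e-01 -0.000e+00]
 [ 3.000e-04 -0.000e+00 -1.000e+00]]
```

Request:
{"op": "send_rows", "data": {"commands": [[0,0,0,0.01,0,0,0.3],[0,0,0,0.015,0,0.01,0.3],[0,0,0,0.015,0,0.015,0.3],[0,0,0,0.015,0,0.015,0.3],[0,0,0,0.015,0,0.015,0.3],[0,0,0,0.015,0,0.015,0.3]]}}

```text
time_s: 19.62
position: [0.5948, -0.256, 0.0545]
tcp_rot: [[-0.999, -0.049, -0.0], [-0.049, 0.999, 0.0], [0.0, 0.0, -1.0]]
force: [-5.0, 1.4, 5.7]
opening: 0.494
grasp_force: 30.0
```

```bash
python3 st.py; python3 -c "
from h import *
i=cap('side')['image'];a=cv2.resize(i[190:310,250:390],None,fx=4,fy=4,interpolation=2)
b=cv2.resize(i[130:210,190:250],(240,320),interpolation=2);b=cv2.copyMakeBorder(b,0,160,0,0,0)
cv2.imwrite('pics/v2c.png',np.hstack([a,b]))"
```

```text
F [-5.38  1.7   6.19] P [ 0.5948 -0.256   0.0545] M [ 0.25  1.03 -0.01] 0.4874523692908352 30.00576481106691 19.9167
[[-9.988e-01 -4.880e-02 -2.000e-04]
 [-4.880e-02  9.988e-01  0.000e+00]
 [ 2.000e-04  1.000e-04 -1.000e+00]]
```

View pics/v2c.png

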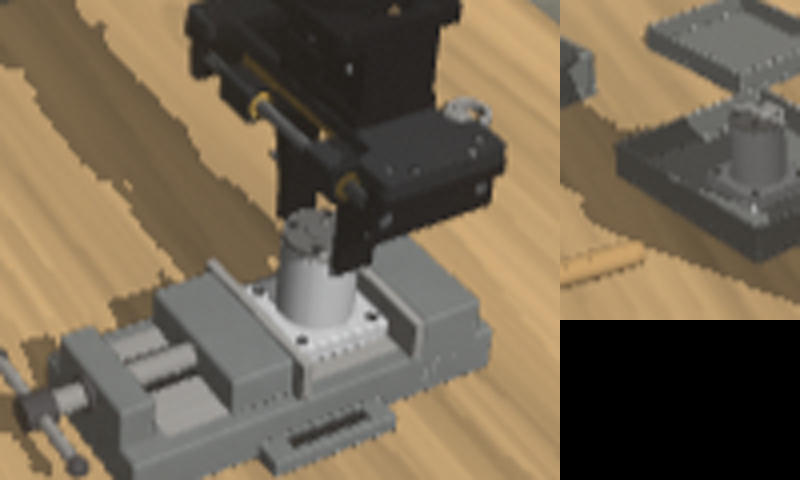

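The side view shows the flange down on the bed between the jaws, with its near corners at (304,348) and (386,318), and A upright in the tray. I'll check how far the flange is from the fixed jaw.

```bash
python3 - <<'E'
from h import *
b=cap('side')
P=lambda x,y,z:pix2w(b,250+(x+.5)/4-.5,190+(y+.5)/4-.5,z).round(4)
print('flange',P(304,348,.042),P(386,318,.042),P(246,288,.042),'cap',P(312,233,.094))
print('jaw top',P(418,323,.055),P(362,272,.055),'foot',P(416,352,.03),'moving top',P(306,370,.055),P(211,262,.055))
i=b['image']
for f in (.6235,.6275,.631): print(f,[((w2pix(b,[f,y,.055])-[250,190])*4).round(0) for y in(-.306,-.23)])
cv2.imwrite('pics/v3c.png',cv2.resize(i[245:285,300:365],None,fx=12,fy=12,interpolation=2))
E
```

```text
flange [ 0.5717 -0.2842  0.042 ] [ 0.6263 -0.2818  0.042 ] [ 0.5679 -0.2264  0.042 ] cap [ 0.591  -0.2539  0.094 ]
jaw top [ 0.6305 -0.3049  0.055 ] [ 0.6263 -0.2549  0.055 ] foot [ 0.6343 -0.3017  0.03  ] moving top [ 0.5553 -0.3118  0.055 ] [ 0.5529 -0.2113  0.055 ]
0.6235 [array([407., 326.]), array([333., 247.])]
0.6275 [array([413., 324.]), array([339., 245.])]
0.631 [array([418., 322.]), array([344., 243.])]
```

View pics/v3c.png

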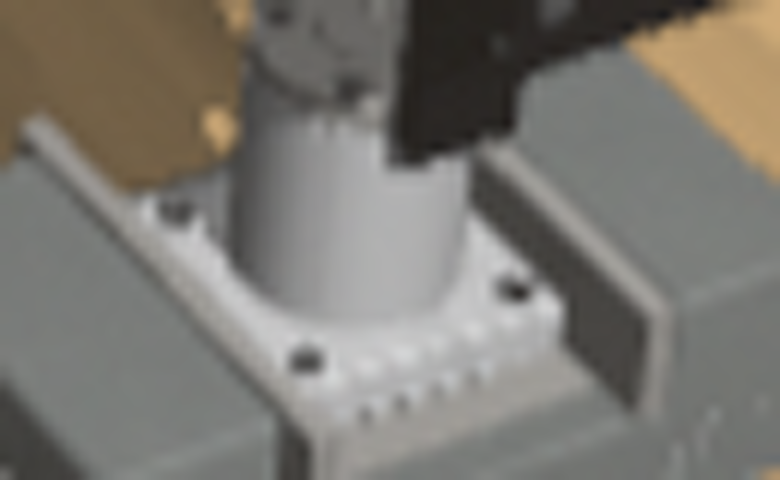

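The image leaves a possible gap of 2–3 mm. I'll test it by pressing less and sliding toward the jaw while flat on the bed.

Request:
{"op": "send_rows", "data": {"commands": [[0,0,0,0,0,-0.015,0.3],[0,0,0,-0.015,0,-0.015,0.3],[0,0,0,-0.03,0,-0.015,0.3],[0,0,0,-0.03,0,-0.015,0.3],[0,0,0,-0.03,0,-0.015,0.3]]}}

```text
time_s: 20.43
position: [0.5953, -0.256, 0.0547]
tcp_rot: [[-0.999, -0.049, -0.001], [-0.049, 0.999, 0.0], [0.001, 0.0, -1.0]]
force: [-6.0, 1.5, 6.3]
opening: 0.493
grasp_force: 30.0
```

```bash
python3 st.py
```

```text
F [-6.32  1.08  6.1 ] P [ 0.5953 -0.2561  0.0548] M [0.18 1.18 0.03] 0.4938075432853691 29.99506489781197 20.7333
[[-0.9988 -0.0491 -0.001 ]
 [-0.0491  0.9988 -0.    ]
 [ 0.001   0.     -1.    ]]
```

Request:
{"op": "send_rows", "data": {"commands": [[0,0,0,-0.01,0,0,0.3],[0,0,0,-0.02,0,0,0.3],[0,0,0,-0.03,0,0,0.3],[0,0,0,-0.03,0,0,0.3],[0,0,0,-0.03,0,0,0.3]]}}

```text
time_s: 21.15
position: [0.5958, -0.2561, 0.0549]
tcp_rot: [[-0.999, -0.049, -0.002], [-0.049, 0.999, -0.0], [0.002, 0.0, -1.0]]
force: [-7.7, 1.2, 7.6]
opening: 0.493
grasp_force: 30.0
```

```bash
python3 st.py
```

```text
F [-7.28  1.48  7.41] P [ 0.5958 -0.2561  0.0549] M [0.15 1.41 0.07] 0.4954822614623679 29.98870882031042 21.45
[[-9.988e-01 -4.950e-02 -2.000e-03]
 [-4.950e-02  9.988e-01  0.000e+00]
 [ 2.000e-03  1.000e-04 -1.000e+00]]
```

Request:
{"op": "send_rows", "data": {"commands": [[0,0,0,0,0,-0.04,0.3],[0,0,0,0.03,0,-0.09,0.3],[0,0,0,0.08,0,-0.09,0.3],[0,0,0,0.12,0,-0.09,0.3],[0,0,0,0.12,0,-0.09,0.3],[0,0,0,0.12,0,-0.09,0.3]]}}

```text
time_s: 21.95
position: [0.5939, -0.2565, 0.0565]
tcp_rot: [[-0.999, -0.048, 0.001], [-0.048, 0.999, -0.0], [-0.001, -0.0, -1.0]]
force: [-0.0, 0.7, -5.1]
opening: 0.489
grasp_force: 30.0
```

```bash
cat > tr.py <<'E'
# track the flange front edge (template) and the cap between captures
import sys
from h import *
exec(open('st.py').read())
a=np.mean([cap('side')['image'].astype(float).mean(2) for _ in range(4)],0).astype(np.float32)
np.save('pics/'+sys.argv[1],a)
if len(sys.argv)>2:
    r=np.load('pics/'+sys.argv[2]+'.npy')
    for n,(y0,y1,x0,x1) in {'flange':(262,282,322,348),'barrel':(252,276,316,342)}.items():
        up=lambda m:cv2.resize(m,None,fx=10,fy=10,interpolation=cv2.INTER_CUBIC)
        m=cv2.matchTemplate(up(a[y0-6:y1+6,x0-6:x1+6]),up(r[y0:y1,x0:x1]),cv2.TM_CCOEFF_NORMED)
        _,q,_,l=cv2.minMaxLoc(m);print(n,(l[0]-60)/10,(l[1]-60)/10,round(q,3))
    b=cap('side');P=np.array([.59,-.28,.042]);print('px per mm x,z',((w2pix(b,P+[.01,0,0])-w2pix(b,P))/10).round(3),((w2pix(b,P+[0,0,.01])-w2pix(b,P))/10).round(3))
E
python3 tr.py s0
```

```text
F [-0.22  0.17 -4.48] P [ 0.5936 -0.2564  0.0567] M [ 0.02 -0.01 -0.  ] 0.4936865665695858 30.025337756378576 22.25
[[-9.988e-01 -4.880e-02  5.000e-04]
 [-4.880e-02  9.988e-01 -2.000e-04]
 [-5.000e-04 -2.000e-04 -1.000e+00]]
```

Request:
{"op": "send_rows", "data": {"commands": [[0,0,0,-0.03,0,0,0.3],[0,0,0,-0.06,0,0,0.3],[0,0,0,-0.08,0,0,0.3],[0,0,0,-0.08,0,0,0.3],[0,0,0,-0.08,0,0,0.3]]}}

```text
time_s: 22.87
position: [0.5951, -0.2561, 0.0567]
tcp_rot: [[-0.999, -0.049, -0.001], [-0.049, 0.999, 0.0], [0.001, 0.0, -1.0]]
force: [-1.9, 0.1, -3.1]
opening: 0.491
grasp_force: 30.1
```

```bash
python3 tr.py s1 s0
```

```text
F [-1.97 -0.2  -3.31] P [ 0.5953 -0.2561  0.0567] M [0.03 0.42 0.04] 0.49590319286221685 30.057982789476227 23.1667
[[-9.988e-01 -4.890e-02 -5.000e-04]
 [-4.890e-02  9.988e-01  2.000e-04]
 [ 5.000e-04  2.000e-04 -1.000e+00]]
flange 0.1 0.0 0.984
barrel 0.3 -0.1 0.983
px per mm x,z [ 0.386 -0.125] [ 0.033 -0.345]
```

Request:
{"op": "send_rows", "data": {"commands": [[0,0,0,-0.02,0,0,0.3],[0,0,0,-0.04,0,0,0.3],[0,0,0,-0.06,0,0,0.3],[0,0,0,-0.06,0,0,0.3],[0,0,0,-0.06,0,0,0.3]]}}

```text
time_s: 23.83
position: [0.5969, -0.256, 0.0567]
tcp_rot: [[-0.999, -0.049, -0.001], [-0.049, 0.999, 0.0], [0.001, 0.0, -1.0]]
force: [-3.9, -0.4, -2.2]
opening: 0.491
grasp_force: 30.0
```

```bash
python3 tr.py s2 s0
```

```text
F [-4.04 -0.69 -2.13] P [ 0.597  -0.256   0.0567] M [0.01 0.85 0.08] 0.48914507374588706 30.00678585292917 24.1333
[[-9.988e-01 -4.880e-02 -5.000e-04]
 [-4.880e-02  9.988e-01  2.000e-04]
 [ 5.000e-04  2.000e-04 -1.000e+00]]
flange 0.0 0.0 0.961
barrel 0.4 -0.2 0.958
px per mm x,z [ 0.386 -0.125] [ 0.033 -0.345]
```

The flange stays put while the barrel moves, so the jaw contact is real, at TCP x ≈ 0.594, and the part pivots slightly in the pads. I'll back off, press it flat on the bed, then slide it gently to the jaw.

Request:
{"op": "send_rows", "data": {"commands": [[0,0,0,0.06,0,0,0.3],[0,0,0,0.12,0,0,0.3],[0,0,0,0.16,0,0,0.3],[0,0,0,0.16,0,0.0,0.3],[0,0,0,0.16,0,0.03,0.3],[0,0,0,0.16,0,0.06,0.3],[0,0,0,0.16,0,0.08,0.3],[0,0,0,0.16,0,0.1,0.3],[0,0,0,0.16,0,0.12,0.3],[0,0,0,0.16,0,0.12,0.3],[0,0,0,0.16,0,0.12,0.3]]}}

```text
time_s: 25.3
position: [0.593, -0.2563, 0.0541]
tcp_rot: [[-0.999, -0.049, 0.001], [-0.049, 0.999, -0.0], [-0.001, -0.001, -1.0]]
force: [-1.2, 1.8, 3.6]
opening: 0.495
grasp_force: 30.0
```

```bash
python3 tr.py s3 s0
```

```text
F [-1.41  2.31  5.21] P [ 0.593  -0.2563  0.0541] M [ 0.31  0.23 -0.01] 0.49396742750825184 30.025131788570434 25.6
[[-9.988e-01 -4.880e-02  1.100e-03]
 [-4.880e-02  9.988e-01 -4.000e-04]
 [-1.100e-03 -5.000e-04 -1.000e+00]]
flange -0.1 0.8 0.965
barrel -0.1 0.9 0.984
px per mm x,z [ 0.386 -0.125] [ 0.033 -0.345]
```

Request:
{"op": "send_rows", "data": {"commands": [[0,0,0,-0.02,0,-0.01,0.3],[0,0,0,-0.035,0,-0.01,0.3],[0,0,0,-0.035,0,-0.01,0.3],[0,0,0,-0.035,0,-0.01,0.3],[0,0,0,-0.035,0,-0.01,0.3]]}}

```text
time_s: 26.27
position: [0.593, -0.2563, 0.054]
tcp_rot: [[-0.999, -0.049, -0.001], [-0.049, 0.999, -0.0], [0.001, 0.0, -1.0]]
force: [-3.0, 1.9, 7.4]
opening: 0.493
grasp_force: 30.0
```

```bash
python3 tr.py s4 s3
python3 - <<'E'
from h import *
# lighter housing in tray: change since placement, by cap position in both views
for n in('side','top'):
    c=cap(n);print(n,w2pix(c,[.5896,.2679,.068]).round(1))
    cv2.imwrite('pics/end_'+n+'.png',c['image'])
E
```

```text
F [-3.38  2.21  6.66] P [ 0.5931 -0.2563  0.0541] M [ 0.18  0.57 -0.02] 0.49200358615679873 30.02287260722369 26.5667
[[-0.9988 -0.049  -0.0011]
 [-0.049   0.9988 -0.    ]
 [ 0.0011  0.     -1.    ]]
flange 0.0 0.0 0.999
barrel 0.0 0.0 0.999
px per mm x,z [ 0.386 -0.125] [ 0.033 -0.345]
side [237.9 158.5]
top [206.1 184.9]
```

```bash
python3 -c "
from rig import bot
print(bot.hand_in())"
```

```text
the job is handed in; nothing more can be done
None
```

The job is handed in, with no verdict returned: the lighter housing A (about 2.9 N) stands released in the middle tray, and the heavier housing B (about 4.4 N) is still gripped in the vice, flat on the bed, pressed down with about 11 N and within an estimated 1 mm of the fixed jaw.

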